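# Charge the mill jar and snap its cap on

### The arm

A 7-joint arm with a two-finger parallel gripper is mounted at the origin on the work surface. World frame = base frame: x ahead of the robot, y to its left, z up, the work surface at z = 0. Lengths are in m, angles in rad, forces in N, time in s.
With the tool pointing down it reaches from about 0.425 to 0.95 m from the base axis. Payload 16.7 kg.
Tool frame: the origin (TCP) lies between the finger pads, 19 mm behind the fingertips; this is the grasp point; z points along the fingers, y is the line along which they close (so a half turn about z gives the same grasp; the last joint's range is limited). The gripper opens to 94 mm and grips with 3 to 60 N. Pads are 16 mm wide; open, the fingers measure 119 mm over their backs; the gripper's body (75 mm by 177 mm) begins 78 mm behind the grasp point.
Start: joints at [-1.458, 0.426, 0.074, 1.606, -0.034, 1.111, -0.067], TCP at [0.175, 0.652, 0.224] pointing down, gripper open.
Joint ranges: [-2.85, 2.85], [-0.5, 2.14], [-1.23, 1.37], [0.21, 2.46], [-1.02, 4.16], [0.16, 2.05], [-2.73, 2.73]. Speed limits (rad/s): [1.89, 1.89, 2.39, 2.39, 3.01, 3.01, 3.01].

### API

Orientations are given as a unit quaternion [w, x, y, z].
In Python, from cell import robot gives the robot as it stands. The module is installed in compiled form; this text tells all that it offers.
- The arm moves only by the tool play_rows, never from a script. Its argument "motion" is a list that holds one entry, the list of rows, each a list of 5 numbers: the opening, from 0 (shut) to 1 (fully open), then the shift along the tool's x, y, z scaled (see below), then the turn about the tool's z scaled (see below). In form: [[[claw, dx, dy, dz, yaw], ...]]. A call has 1 to 20 rows; each row shifts and turns the commanded pose from where the row before left it, along the tool's axes as they then stand; what a row does not reach is not made up. The controller multiplies each number of a shift by 0.03 m and each number of a turn by 90 degrees. A row lasts 1/10 s, in which the tool goes at most 50 mm and 8.59 degrees, less where a joint would pass 70% of its speed; a pose out of reach is approached as far as the arm can. A call with a number of a shift or a turn outside -1 to 1 is refused whole. A call with a gripper value outside its range is refused whole. The fingers move at their own pace and stop on an object; "newtons" is the grip in N (left out, the last holds). Time passes only in rows, so rows that do not move let the fingers close. It gives the time, the measured TCP pose, the force, the opening and the grip force at its end, in the units of the state.
- robot.get_state(): the state, without advancing time (a new reading comes with each control period).
- robot.capture(name): name is "scene" or "top"; returns the picture (384x512x3 uint8, red, green, blue); there is no depth.
- robot.calibration(name): a dict with "fx", "fy", "cx", "cy" (pixels), "dist_coeffs" ([k1, k2, p1, p2, k3] as OpenCV has them; the pictures are not rectified), "origin" and "orientation" of the camera in the world. Camera axes: x right, y down, z forward; pixel columns grow to the right and rows downward; lengths in m; the calibration is good to about 2 mm. A picture is of the moment at which its call begins. calibration takes no time and is no camera call.
- robot.finish_job(): hands the job in; it is judged then, once.
Trained networks look in the newest picture that a camera, given by its name, has taken for a name from the list of things; names that differ only in an ending like _2 or _b are one class to them, and where a whole thing is asked for, a point or a joint stands for the part that bears it (a point fixed in the world has none). Each returns a list of dicts, best first, with "p" (0 to 1); they miss things now and then, are a little off and sometimes report something else, mostly with a low value. They report only what shows in the picture. A call takes as long as a camera call.
- robot.cut_out(camera, target): "region" (384x512 bool, what is visible of it) and "box" ([left, top, width, height] in pixels, round what is visible of it).
- robot.tip_of(camera, target): "at" ([column, row] in pixels: a listed point, or the origin of a listed thing).
The state is a dict: "time": time; "joint_positions": joint angles; "joint_velocities": joint speeds; "joint_efforts": joint torques, N m; "ee_pos": TCP position; "tcp_rot": TCP orientation; "contact_force": force on the tool from outside, world axes, zero at the start; "moment": the same for the moment, N m; "finger_gap": finger opening in m; "gripper_force": force on a finger pad.
Only numpy, scipy, OpenCV 4.12 (cv2) and the standard library are available. Lean on these libraries where they do the work, as an engineer would, in place of code of your own. Each camera call takes 0.05 s, during which the arm holds its last target. There are 200 camera calls.

### The job

Charge the glaze mill jar: use the scoop to take grinding balls from the trough and tip at least three of them into the jar, never touching the balls with the fingers, then put the scoop back in the trough. Take the blue snap cap by its knob, set it square on the jar's neck and press straight down until it clicks, then keep pressing so that it sits fully home. Finish while still gripping the knob and pressing firmly down, without letting go; do not tip the trough, keep the jar upright, and leave the cup, bowl, rib and trimming stand where they are.

Things in the scene. Friction and masses are not known exactly. Their poses are not given: they have to be found in the camera images.
- trough: long sand-coloured stoneware trough, loose, 1.4 kg, outside 242 (x) x 84 (y) x 43 mm high, walls and floor 6 mm thick: inside 230 x 72 mm, floor 6 mm above the slab. Origin: centre of the underside; x runs along its length. The scoop starts flat on its floor at the -x end, nose towards +x; the balls lie on its floor in the +x half.
- scoop: aluminium scoop, wooden handle, 120 g. Origin: underside, middle of the flat pan; x to the nose, z up. Pan from x = -44 to +42 mm, 62 mm wide, floor 2.5 mm thick tapering to a 1 mm lip; back wall at x = -44 and sides (2.5 mm thick) 28 mm high; the sides slope down from x = -4 to end at x = +20 mm: the last 22 mm to the lip is open at the sides.
- scoop_grip (a point): point to grip on the axis of the scoop's handle, at x = -85, z = +75 mm in the scoop's frame. The straight handle, 16 mm square with flat sides facing +y and -y, rises backwards from x, z = (-43, 21) to (-103, 98) mm. Gripped here from above, the fingertips clear the trough's rim.
- scoop_lip (a point): middle of the scoop's lip (front edge, underside), x = +42 mm in the scoop's frame.
- jar: mill jar standing loose, mouth up, about 1.1 kg: cream porcelain body of 124 mm diameter with a blue band, shoulder at 76 to 88 mm, then a dark neck, 89 mm outer and 76 mm inner diameter, to the rim at 112 mm; inner floor 8 mm up. Six dark spring tabs around the neck, 103 mm up, bulge to 99 mm diameter and spring inwards. Origin: centre of the underside, z up.
- jar_rim (a point): centre of the jar's mouth, 112 mm above its underside. The tabs begin to resist the cap when it is about 15 mm above its seat; the resistance rises to 12 to 20 N, falls away by 8 mm above the seat, and over the last 6 mm the tabs pull the cap down (the click). Then the disc rests on the rim and the force rises again.
- jar_mid (a point): middle of the jar's inside, 40 mm above its underside.
- cap: blue plastic snap cap lying loose on the slab, knob up, about 0.18 kg: 112 mm diameter, skirt and disc together 24 mm high, on top a round knob of 30 mm diameter from 24 to 50 mm. Inside the skirt's lower edge a lip of 94 mm diameter must pass the jar's tabs. Origin: centre of the lower edge, z up; 93 mm above the jar's underside when home.
- cap_knob (a point): middle of the cap's knob, 37 mm above the cap's lower edge.
- cap_in (a point): centre of the underside of the cap's disc, 19 mm above the cap's lower edge; it meets jar_rim when the cap is home.
- ball1: centre of a white polished alumina grinding ball, 18 mm diameter, 11 g, smooth and free to roll; starts on the trough's floor.
- ball2: centre of a white polished alumina grinding ball, 18 mm diameter, 11 g, smooth and free to roll; starts on the trough's floor.
- ball3: centre of a white polished alumina grinding ball, 18 mm diameter, 11 g, smooth and free to roll; starts on the trough's floor.
- ball4: centre of a white polished alumina grinding ball, 18 mm diameter, 11 g, smooth and free to roll; starts on the trough's floor.
- ball5: centre of a white polished alumina grinding ball, 18 mm diameter, 11 g, smooth and free to roll; starts on the trough's floor.
- cup: speckled stoneware cup, 80 mm diameter at the rim, 88 mm high; origin centre of the underside. Bystander.
- bowl: empty stainless steel bowl, 170 mm diameter, 58 mm high; origin centre of the underside. Bystander.
- rib: white silicone rib, flat half-moon, 104 x 52 x 6 mm; origin centre of the underside. Bystander.
- stand: turned wooden trimming stand, 120 mm diameter top, 72 mm high; origin centre of the underside. Bystander.

How it is judged:
On the way, in this order (a step that is already met when the one before it is completed fails the run):
1. at least three grinding balls are in the jar ((distance between each of ball1, ball2, ball3 and jar_mid below 0.062 m or distance between each of ball1, ball2, ball4 and jar_mid below 0.062 m or distance between each of ball1, ball2, ball5 and jar_mid below 0.062 m or distance between each of ball1, ball3, ball4 and jar_mid below 0.062 m or distance between each of ball1, ball3, ball5 and jar_mid below 0.062 m or distance between each of ball1, ball4, ball5 and jar_mid below 0.062 m or distance between each of ball2, ball3, ball4 and jar_mid below 0.062 m or distance between each of ball2, ball3, ball5 and jar_mid below 0.062 m or distance between each of ball2, ball4, ball5 and jar_mid below 0.062 m or distance between each of ball3, ball4, ball5 and jar_mid below 0.062 m)), for 0.2 s.
2. the scoop is back in the trough and let go (x of scoop in the frame of trough between -0.1 and 0.1 m and y of scoop in the frame of trough between -0.036 and 0.036 m and z of scoop in the frame of trough below 0.04 m and contact force between the fingers and scoop below 0.05 N), for 0.2 s.
3. the cap has clicked over the tabs and sits fully home on the jar (z of cap_in in the frame of jar_rim between -0.003 and 0.002 m and horizontal distance between cap_in and jar_rim below 0.003 m and angle between the z axis of cap and the z axis of jar, either way round below 0.06 rad and angle between cap's own z axis and vertical below 0.2 rad), for 0.2 s.
At the end, for the whole second after the job is handed in: At least three balls in the upright jar; scoop in the trough, let go; cap fully home (disc within 2 mm of the rim, 3 mm of centre, 0.06 rad of square); fingers around the knob (TCP within 26 mm of its middle) and more than 5 N between cap and jar through the last second (all of step 2 and all of step 3 and (distance between each of ball1, ball2, ball3 and jar_mid below 0.062 m or distance between each of ball1, ball2, ball4 and jar_mid below 0.062 m or distance between each of ball1, ball2, ball5 and jar_mid below 0.062 m or distance between each of ball1, ball3, ball4 and jar_mid below 0.062 m or distance between each of ball1, ball3, ball5 and jar_mid below 0.062 m or distance between each of ball1, ball4, ball5 and jar_mid below 0.062 m or distance between each of ball2, ball3, ball4 and jar_mid below 0.062 m or distance between each of ball2, ball3, ball5 and jar_mid below 0.062 m or distance between each of ball2, ball4, ball5 and jar_mid below 0.062 m or distance between each of ball3, ball4, ball5 and jar_mid below 0.062 m) and contact force between cap and jar above 5 N and contact force between the fingers and cap above 5 N and distance between the grasp point and cap_knob below 0.026 m and angle between jar's own z axis and vertical below 0.1 rad and height (world z) of jar below 0.01 m); the arm keeps its last pose, push and grip.
It fails at once if a ball is touched with the fingers (contact force between the fingers and ball1 above 0.3 N or contact force between the fingers and ball2 above 0.3 N or contact force between the fingers and ball3 above 0.3 N or contact force between the fingers and ball4 above 0.3 N or contact force between the fingers and ball5 above 0.3 N).
It fails at once if the trough is tipped or lifted (angle between trough's own z axis and vertical above 0.25 rad or height (world z) of trough above 0.03 m).
It fails at once if the jar is tipped or lifted (angle between jar's own z axis and vertical above 0.35 rad or height (world z) of jar above 0.03 m).
It fails at once if the cup, bowl, rib or stand is moved (distance of any of cup, bowl, rib, stand from where it was at the start of the episode above 0.03 m).
It also fails if it takes over 72 s, if anything falls off the work surface, if the arm or the gripper's body presses on something with over 40 N, if the wrist force passes 120 N, or if a joint passes its speed limit or range.

## Working session

There is one attempt and no reset: what is moved stays moved. The work goes in short steps, Python scripts to look and compute and a tool call to move; the robot and the scene stay as the last step left them, time stands still between calls to the robot, and variables do not carry over. Pictures are saved under pics/ and viewed, at most 10 in all, crops included, and the job is handed in when it is done.

Besides the shell and the picture viewer there is one more tool, called after ">>>" as name(argument=value, ...) on one line, values as JSON. play_rows: Moves the arm, as the interface text tells. Its arguments: {"type":"object","properties":{"motion":{"type":"array"},"newtons":{"type":"number"}},"required":["motion"]}

```bash
mkdir -p pics; cat > h.py <<'E'
import numpy as np, cv2
from scipy.spatial.transform import Rotation as R
from cell import robot
def q2R(q): return R.from_quat([q[1],q[2],q[3],q[0]]).as_matrix()
def ray(cam,px):
    c=robot.calibration(cam); K=np.array([[c['fx'],0,c['cx']],[0,c['fy'],c['cy']],[0,0,1]])
    u=cv2.undistortPoints(np.array([[px]],float),K,np.array(c['dist_coeffs'],float))[0,0]
    return np.array(c['origin']), q2R(c['orientation'])@np.array([u[0],u[1],1])
def atz(cam,px,z):
    o,d=ray(cam,px); return o+d*(z-o[2])/d[2]
def proj(cam,P):
    c=robot.calibration(cam); K=np.array([[c['fx'],0,c['cx']],[0,c['fy'],c['cy']],[0,0,1]])
    Rm=q2R(c['orientation']).T; t=-Rm@np.array(c['origin'])
    return cv2.projectPoints(np.array(P,float).reshape(-1,3),cv2.Rodrigues(Rm)[0],t,K,np.array(c['dist_coeffs'],float))[0][:,0]
def save(cam,name):
    im=robot.capture(cam); cv2.imwrite(f'pics/{name}.png',cv2.cvtColor(im,cv2.COLOR_RGB2BGR)); return im
E
python3 - <<'E'
from h import *
np.set_printoptions(precision=4,suppress=True)
s=robot.get_state()
for k,v in s.items(): print(k,np.round(v,4))
a=save('scene','s0');b=save('top','t0')
cv2.imwrite('pics/both.png',cv2.cvtColor(cv2.resize(np.vstack([a,b]),(400,600)),cv2.COLOR_RGB2BGR))
for c in('scene','top'):
    print(c,robot.calibration(c))
H=dict(trough=0,scoop=.006,scoop_grip=.081,scoop_lip=.006,jar=0,jar_rim=.112,cap=0,cap_knob=.037,ball1=.015,cup=0,bowl=0,rib=0,stand=0)
for n,z in H.items():
    for c in('top','scene'):
        for r in robot.tip_of(c,n)[:6 if n=='ball1' else 1]:
            print(n,c,round(r['p'],2),np.round(r['at'],1),atz(c,r['at'],z)[:2])
E
```

```text
time 0.0
joint_positions [-1.4585  0.4267  0.0739  1.6066 -0.0341  1.1109 -0.0671]
joint_velocities [ 0.0003  0.     -0.0009 -0.0023 -0.0003 -0.0005 -0.0001]
joint_efforts [  0.0003 -93.5818   3.667  -45.4191  -0.0487   0.0202   0.0001]
ee_pos [0.1746 0.6516 0.2236]
tcp_rot [-0.      0.1305  0.9914 -0.0007]
contact_force [-0.285  -0.8336 -0.9081]
moment [ 0.0299 -0.0259  0.0246]
gripper_force 0.0
finger_gap 0.094
scene {'fx': 488.7205088569287, 'fy': 488.7205088569287, 'cx': 258.1988182102163, 'cy': 196.3746648048956, 'dist_coeffs': array([0.0644, 0.    , 0.    , 0.    , 0.    ]), 'origin': array([ 0.8426, -0.5382,  1.072 ]), 'orientation': array([-0.2724,  0.9275,  0.2477, -0.0646])}
top {'fx': 361.37540451412525, 'fy': 361.37540451412525, 'cx': 255.28009885905877, 'cy': 192.6751377111559, 'dist_coeffs': array([-0.0912,  0.    ,  0.    ,  0.    ,  0.    ]), 'origin': array([ 0.3954, -0.0111,  1.0304]), 'orientation': array([ 0.0729, -0.6938,  0.7137, -0.0623])}
trough top 0.65 [337.1 217. ] [ 0.5172 -0.231 ]
trough scene 0.64 [183.7 305.7] [ 0.5181 -0.2761]
scoop top 0.7 [312.3 228.
[... 784 characters left out ...]
l1 top 0.47 [320.3 207.7] [ 0.5434 -0.1817]
ball1 scene 0.63 [209.  257.7] [ 0.5077 -0.1531]
ball1 scene 0.62 [288.1 169. ] [0.5492 0.1702]
ball1 scene 0.59 [223.  261.5] [ 0.5415 -0.1449]
ball1 scene 0.58 [217.9 253.1] [ 0.5195 -0.1325]
ball1 scene 0.57 [197.1 273.8] [ 0.506  -0.2013]
ball1 scene 0.4 [208.1 276.8] [ 0.5322 -0.1949]
cup top 0.72 [258.3 137.9] [ 0.7623 -0.0116]
cup scene 0.88 [328.5 261.4] [ 0.7559 -0.0123]
bowl top 0.56 [344.8 138.8] [ 0.7519 -0.2711]
bowl scene 0.96 [276.3 353.9] [ 0.7507 -0.2655]
rib top 0.76 [197.  271.9] [0.3734 0.1718]
rib scene 0.81 [231.7 142.2] [0.3659 0.1822]
stand top 0.97 [176.3 144. ] [0.7518 0.2358]
stand scene 0.87 [374.1 184.8] [0.7654 0.2492]
```

View pics/t0.png

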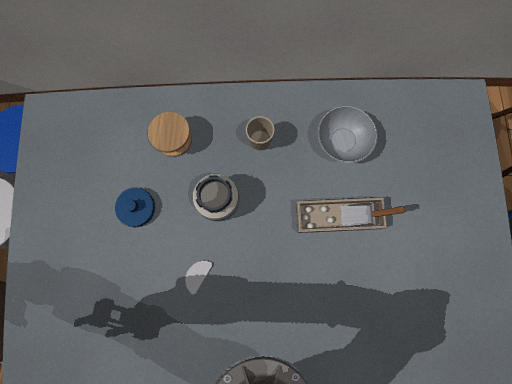

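View pics/s0.png

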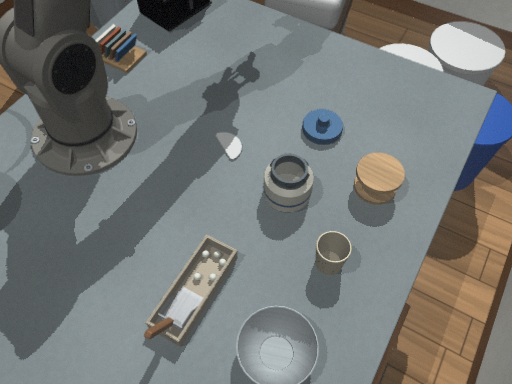

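```bash
cat > fit.py <<'E'
from h import *
from scipy.optimize import minimize
def box(x0,x1,y0,y1,z0,z1): return np.array([[x,y,z] for x in(x0,x1) for y in(y0,y1) for z in(z0,z1)])
def cyl(*rz):
    a=np.linspace(0,2*np.pi,48,endpoint=False)
    return np.vstack([np.c_[r*np.cos(a),r*np.sin(a),0*a+z] for r,z in rz])
d=np.array([60,0,-77])/97.6e0; n=np.array([77,0,60])/97.6*8e-3
hand=np.array([p+s*n+[0,y,0] for p in(np.array([-.043,0,.021]),np.array([-.103,0,.098])) for s in(-1,1) for y in(-.008,.008)])
M=dict(trough=[box(-.121,.121,-.042,.042,0,.043)],
 scoop=[box(-.044,.042,-.031,.031,0,.002),box(-.044,-.004,-.031,.031,0,.028),hand],
 jar=[cyl((.062,0.003),(.062,.076),(.05,.088)),cyl((.0445,.088),(.0445,.112)),cyl((.0495,.101),(.0495,.105))],
 cap=[cyl((.056,0),(.056,.024)),cyl((.015,.024),(.015,.05))])
def render(cam,name,p,z):
    im=np.zeros((384,512),np.uint8); c,s=np.cos(p[2]),np.sin(p[2]); Rz=np.array([[c,-s,0],[s,c,0],[0,0,1]])
    for part in M[name]:
        q=cv2.convexHull(proj(cam,part@Rz.T+[p[0],p[1],z]).astype(np.float32))
        cv2.fillConvexPoly(im,np.round(q*256).astype(np.int32),255,cv2.LINE_AA,8)
    return im/255.
def mask(cam,name):
    r=robot.cut_out(cam,name)
    if not r: return None
    m=r[0]['region'].astype(np.uint8)
    if name=='trough':
        q=cv2.convexHull(cv2.findNonZero(m)); m=cv2.fillConvexPoly(np.zeros_like(m),q,1)
    return m.astype(float),r[0]['p']
def fit(name,p0,z,cams=('top','scene'),yaw=True,m=None):
    p0=np.array(p0,float); out={}
    ms={c:mask(c,name) for c in cams}; ms={c:v for c,v in ms.items() if v}
    for cs in [[c] for c in ms]+([list(ms)] if len(ms)>1 else []):
        def cost(v):
            p=p0+v*[.01,.01,.1 if yaw else 0]; t=0
            for c in cs:
                r=render(c,name,p,z); k=ms[c][0]; t+=1-np.minimum(r,k).sum()/np.maximum(r,k).sum()
            return t/len(cs)
        r=min((minimize(cost,x0,method='Nelder-Mead',options=dict(initial_simplex=np.array(x0)+np.array([[0,0,0],[1,0,0],[0,1,0],[0,0,1.]])*k,xatol=.01,fatol=1e-4)) for x0,k in(([0,0,0],1),([.5,-.5,.3],-1.5))),key=lambda r:r.fun)
        out['+'.join(cs)]=p0+r.x*[.01,.01,.1 if yaw else 0]
        print(name,cs,[round(ms[c][1],2) for c in cs],np.round(out['+'.join(cs)],4),'cost',round(r.fun,3))
    return out
E
python3 - <<'E'
from fit import *
robot.capture('top');robot.capture('scene')
fit('trough',[.517,-.24,1.53],0)
fit('scoop',[.52,-.28,1.53],.006)
fit('jar',[.578,.107,0],0,yaw=False)
fit('cap',[.56,.348,0],0,yaw=False)
E
```

```text
trough ['top'] [0.7] [ 0.517 -0.24   1.53 ] cost 1.0
trough ['scene'] [0.63] [ 0.5205 -0.2341  1.5817] cost 0.023
trough ['top', 'scene'] [0.7, 0.63] [ 0.5205 -0.2341  1.5817] cost 0.511
scoop ['top'] [0.92] [ 0.5198 -0.2829  1.5806] cost 0.097
scoop ['scene'] [0.97] [ 0.5153 -0.2831  1.6494] cost 0.143
scoop ['top', 'scene'] [0.92, 0.97] [ 0.519  -0.2826  1.5888] cost 0.129
jar ['top'] [0.63] [0.5767 0.11   0.    ] cost 0.044
jar ['scene'] [0.78] [0.5767 0.1116 0.    ] cost 0.064
jar ['top', 'scene'] [0.63, 0.78] [0.5768 0.1105 0.    ] cost 0.054
cap ['top'] [0.57] [0.5613 0.3512 0.    ] cost 0.059
cap ['scene'] [0.86] [0.5632 0.3532 0.    ] cost 0.086
cap ['top', 'scene'] [0.57, 0.86] [0.5614 0.3512 0.    ] cost 0.075
```

>>> play_rows(motion=[[[0.5, -0.9, -0.57, 0, 0], [0.5, -0.9, -0.57, 0, 0], [0.5, -0.9, -0.57, 0, 0], [0.5, -0.9, -0.57, 0, 0], [0.5, -0.9, -0.57, 0, 0], [0.5, -0.9, -0.57, 0, 0], [0.5, -0.9, -0.57, 0, 0], [0.5, -0.9, -0.57, 0, 0], [0.5, -0.9, -0.57, 0, 0], [0.5, -0.9, -0.57, 0, 0], [0.5, -0.9, -0.57, 0, 0], [0.5, -0.9, -0.57, 0, 0], [0.5, -0.9, -0.57, 0, 0], [0.5, -0.9, -0.57, 0, 0], [0.5, -0.9, -0.57, 0, 0], [0.5, 0, 0, 0, 0.095], [0.5, 0, 0, 0, 0.095], [0.5, 0, 0, 0, 0.095], [0.5, 0, 0, 0, 0.095], [0.5, 0, 0, 0, 0.095]]])

```text
time: 3.9
ee_pos: [0.4995, 0.2993, 0.2243]
tcp_rot: [-0.0, 0.486, 0.874, 0.0]
contact_force: [-0.8, 0.3, 0.1]
finger_gap: 0.0471
gripper_force: 0.0
```

```bash
cat >> h.py <<'E'
np.set_printoptions(precision=4,suppress=True)
def go(xyz,ty=None):
    "delta to target in tool units (shift/0.03, yaw/90deg); ty = wanted tool-y angle, deg"
    s=robot.get_state(); Rm=q2R(s['tcp_rot']); a=np.degrees(np.arctan2(Rm[1,1],Rm[0,1]))
    d=np.array(xyz)-s['ee_pos']; print('t',s['time'],'pos',np.round(s['ee_pos'],4),'ty',round(a,2),'gap',np.round(s['finger_gap'],4),'F',np.round(s['contact_force'],1),'q',np.round(s['joint_positions'],2))
    print('units now',np.round(Rm.T@d/.03,3))
    if ty is not None:
        dy=(a-ty+180)%360-180; t=np.radians(ty); X=np.array([-np.sin(t),np.cos(t),0]);X=np.array([np.cos(t+np.pi/2),np.sin(t+np.pi/2),0]); Y=np.array([np.cos(t),np.sin(t),0])
        print('yaw units',round(dy/90,3),'units after yaw',np.round([X@d/.03,Y@d/.03,-d[2]/.03],3))
E
python3 - <<'E'
from h import *
go([.52,-.368,.15],0.7)
print(q2R(robot.get_state()['tcp_rot']))
E
```

```text
t 3.9 pos [0.4995 0.2993 0.2243] ty 31.89 gap 0.0471 F [-0.8  0.3  0.1] q [-0.97  0.29  0.39  1.84 -0.13  1.04  0.03]
units now [-19.248 -11.173   2.476]
yaw units 0.347 units after yaw [-22.251   0.411   2.478]
[[-0.5283  0.849   0.    ]
 [ 0.849   0.5283  0.0001]
 [ 0.0001  0.0001 -1.    ]]
```

>>> play_rows(motion=[[[0.5, 0, 0, 0, 0.087], [0.5, 0, 0, 0, 0.087], [0.5, 0, 0, 0, 0.087], [0.5, 0, 0, 0, 0.086], [0.5, -1, 0.025, 0, 0], [0.5, -1, 0.025, 0, 0], [0.5, -1, 0.025, 0, 0], [0.5, -1, 0.025, 0, 0], [0.5, -1, 0.025, 0, 0], [0.5, -1, 0.025, 0, 0], [0.5, -1, 0.025, 0, 0], [0.5, -1, 0.025, 0, 0], [0.5, -1, 0.025, 0, 0], [0.5, -1, 0.025, 0, 0], [0.5, -1, 0.025, 0, 0], [0.5, -1, 0.025, 0, 0], [0.5, -1, 0.025, 0, 0], [0.5, -1, 0.025, 0, 0], [0.5, -1, 0.025, 0, 0], [0.5, -1, 0.025, 0, 0]]])

```text
time: 5.9
ee_pos: [0.5201, -0.1815, 0.2245]
tcp_rot: [0.0, 0.701, 0.713, 0.0]
contact_force: [-0.4, 0.6, -0.0]
finger_gap: 0.0473
gripper_force: 0.0
```

```bash
python3 - <<'E'
from h import *
go([.52,-.368,.13],0.7)
E
```

```text
t 5.9 pos [ 0.5201 -0.1815  0.2245] ty 1.03 gap 0.0473 F [-0.4  0.6 -0. ] q [-0.39  0.27  0.74  1.92 -0.21  1.03  0.45]
units now [-6.216 -0.115  3.148]
yaw units 0.004 units after yaw [-6.216 -0.078  3.149]
```

>>> play_rows(motion=[[[0.5, -0.888, -0.015, 0, 0.0], [0.5, -0.888, -0.015, 0, 0], [0.5, -0.888, -0.015, 0, 0], [0.5, -0.888, -0.015, 0, 0], [0.5, -0.888, -0.015, 0, 0], [0.5, -0.888, -0.015, 0, 0], [0.5, -0.888, -0.015, 0, 0], [0.5, 0, 0, 0.95, 0], [0.5, 0, 0, 0.95, 0], [0.5, 0, 0, 0.95, 0], [0.5, 0, 0, 0.95, 0], [0.5, 0, 0, 0.8, 0], [0.5, 0, 0, 0.2, 0], [0.5, 0, 0, 0, 0]]])

```text
time: 7.3
ee_pos: [0.5199, -0.3668, 0.0799]
tcp_rot: [-0.001, 0.701, 0.713, -0.0]
contact_force: [-0.0, 0.1, -0.0]
finger_gap: 0.0467
gripper_force: 0.0
```

```bash
python3 - <<'E'
from h import *
go([.52,-.368,.081],0.7)
b=save('top','t1'); a=save('scene','s1')
v=np.hstack([cv2.resize(b[170:290,270:430],(400,300),interpolation=cv2.INTER_CUBIC),cv2.resize(a[220:370,100:300],(400,300),interpolation=cv2.INTER_CUBIC)])
cv2.imwrite('pics/c1.png',cv2.cvtColor(v,cv2.COLOR_RGB2BGR))
E
```

```text
t 7.3 pos [ 0.5199 -0.3668  0.0799] ty 1.01 gap 0.0467 F [-0.   0.1 -0. ] q [ 0.05  0.6   0.63  1.84 -0.46  0.85  0.93]
units now [-0.041  0.004 -0.035]
yaw units 0.003 units after yaw [-0.041  0.004 -0.035]
```

View pics/c1.png

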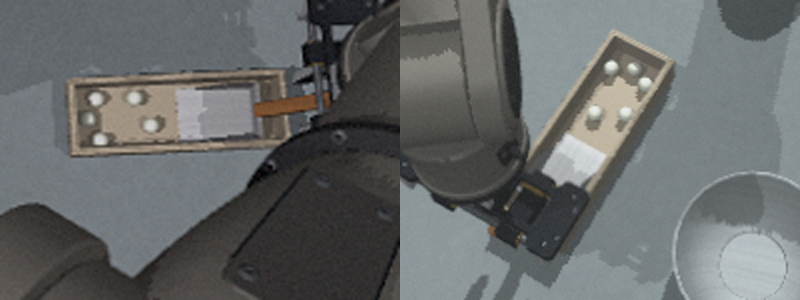

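>>> play_rows(motion=[[[0, 0, 0, 0, 0], [0, 0, 0, 0, 0], [0, 0, 0, 0, 0], [0, 0, 0, 0, 0], [0, 0.1, 0, 0, 0], [0, 0.33, 0, 0, 0], [0, 0.33, 0, 0, 0], [0, 0.33, 0, 0, 0], [0, 0.33, 0, 0, 0], [0, 0.33, 0, 0, 0], [0, 0.33, 0, 0, 0], [0, 0.33, 0, 0, 0], [0, 0.33, 0, 0, 0], [0, 0.33, 0, 0, 0], [0, 0.33, 0, 0, 0], [0, 0.25, 0, 0, 0], [0, 0.1, 0, 0, 0], [0, 0.1, 0, 0, 0], [0, 0.1, 0, 0, 0], [0, 0, 0, 0, 0]]], newtons=60)

```text
time: 9.4
ee_pos: [0.5183, -0.2478, 0.0805]
tcp_rot: [0.0, 0.701, 0.714, 0.0]
contact_force: [-0.1, -2.3, 6.3]
finger_gap: 0.0153
gripper_force: 60.0
```

```bash
python3 - <<'E'
from h import *
go([.518,-.246,.081],0.7)
b=save('top','t2'); a=save('scene','s2')
v=np.hstack([cv2.resize(b[170:290,270:430],(400,300),interpolation=cv2.INTER_CUBIC),cv2.resize(a[220:370,100:300],(400,300),interpolation=cv2.INTER_CUBIC)])
cv2.imwrite('pics/c2.png',cv2.cvtColor(v,cv2.COLOR_RGB2BGR))
E
```

```text
t 9.4 pos [ 0.5183 -0.2478  0.0805] ty 1.05 gap 0.0153 F [-0.1 -2.3  6.3] q [-0.17  0.52  0.65  1.98 -0.44  0.78  0.76]
units now [ 0.059 -0.008 -0.016]
yaw units 0.004 units after yaw [ 0.059 -0.008 -0.016]
```

View pics/c2.png

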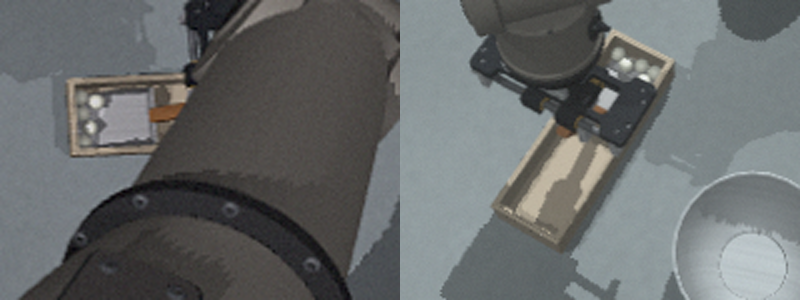

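>>> play_rows(motion=[[[0, 0.08, 0, 0, 0], [0, 0.08, 0, 0, 0], [0, 0.08, 0, 0, 0], [0, 0, 0, 0, 0]]])

```text
time: 9.9
ee_pos: [0.5182, -0.2425, 0.0809]
tcp_rot: [0.001, 0.701, 0.713, -0.0]
contact_force: [1.3, -11.7, 6.4]
finger_gap: 0.0156
gripper_force: 60.0
```

```bash
python3 - <<'E'
from h import *
go([.518,-.246,.081],0.7)
b=save('top','t3'); a=save('scene','s3')
v=np.hstack([cv2.resize(b[190:240,290:350],(400,333),interpolation=cv2.INTER_CUBIC),cv2.resize(a[235:285,180:240],(400,333),interpolation=cv2.INTER_CUBIC)])
cv2.imwrite('pics/c3.png',cv2.cvtColor(v,cv2.COLOR_RGB2BGR))
for c in('top','scene'):
    for r in robot.tip_of(c,'ball1')[:6]: print(c,round(r['p'],2),np.round(r['at'],1),atz(c,r['at'],.017)[:2])
    for r in robot.tip_of(c,'scoop_lip')[:1]: print(c,round(r['p'],2),np.round(r['at'],1),atz(c,r['at'],.006)[:2])
print(proj('top',[.518,-.119,.006]),proj('scene',[.518,-.119,.006]))
E
```

```text
t 9.9 pos [ 0.5182 -0.2425  0.0809] ty 0.98 gap 0.0156 F [  1.3 -11.7   6.4] q [-0.18  0.51  0.66  1.99 -0.44  0.78  0.75]
units now [-0.117 -0.009 -0.002]
yaw units 0.003 units after yaw [-0.117 -0.008 -0.003]
top 0.51 [302.4 213.4] [ 0.5284 -0.1298]
top 0.5 [302.  228.4] [ 0.4861 -0.1266]
top 0.48 [304.3 210.3] [ 0.5371 -0.1356]
top 0.44 [304.6 210.6] [ 0.5362 -0.1364]
top 0.44 [303.  218.7] [ 0.5134 -0.1307]
top 0.9 [296.9 217. ] [ 0.52   -0.1149]
scene 0.56 [222.1 250.9] [ 0.5257 -0.1233]
scene 0.52 [209.3 244.1] [ 0.4895 -0.1233]
scene 0.43 [215.3 249.3] [ 0.5094 -0.1279]
scene 0.4 [230.8 256.9] [ 0.5518 -0.1264]
scene 0.31 [182.4 277.9] [ 0.4831 -0.2271]
scene 0.51 [221.5 249.6] [ 0.5193 -0.1168]
[[298.3754 217.667 ]] [[220.5656 250.0827]]
```

View pics/c3.png

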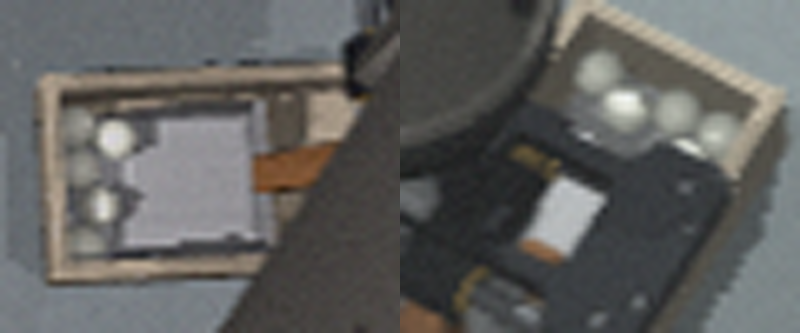

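>>> play_rows(motion=[[[0, 0, 0, 0, 0], [0, -0.06, 0, 0.035, 0], [0, -0.06, 0, 0.037, 0], [0, -0.06, 0, 0.04, 0], [0, -0.06, 0, 0.04, 0], [0, -0.057, 0, 0.042, 0], [0, -0.057, 0, 0.042, 0], [0, -0.056, 0, 0.043, 0], [0, -0.056, 0, 0.045, 0], [0, -0.055, 0, 0.047, 0], [0, -0.055, 0, 0.048, 0], [0, 0, 0, 0, 0]]], newtons=12)

```text
time: 11.4
ee_pos: [0.5182, -0.2581, 0.0674]
tcp_rot: [-0.0, 0.701, 0.713, 0.0]
contact_force: [1.5, 0.6, 1.0]
finger_gap: 0.0162
gripper_force: 12.0
```

```bash
python3 - <<'E'
from h import *
go([.518,-.246,.081],0.7)
b=save('top','t4'); a=save('scene','s4')
v=np.hstack([cv2.resize(b[190:240,290:350],(400,333),interpolation=cv2.INTER_CUBIC),cv2.resize(a[235:285,180:240],(400,333),interpolation=cv2.INTER_CUBIC)])
cv2.imwrite('pics/c4.png',cv2.cvtColor(v,cv2.COLOR_RGB2BGR))
E
```

```text
t 11.4 pos [ 0.5182 -0.2581  0.0674] ty 1.03 gap 0.0162 F [1.5 0.6 1. ] q [-0.14  0.54  0.64  1.98 -0.46  0.77  0.79]
units now [ 0.404 -0.    -0.452]
yaw units 0.004 units after yaw [ 0.404 -0.003 -0.452]
```

View pics/c4.png

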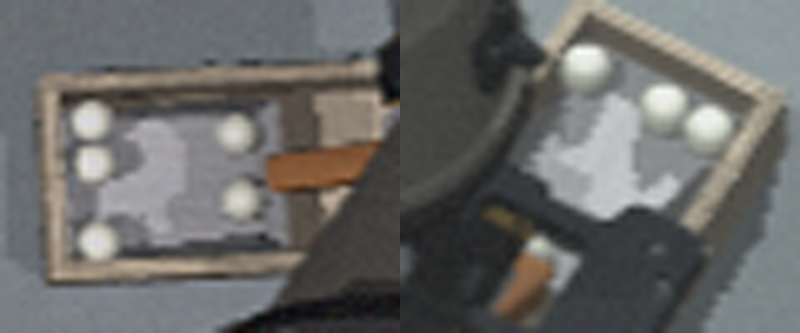

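>>> play_rows(motion=[[[0, 0, 0, 0, 0], [0, 0, 0, 0, 0], [0, 0, 0, 0, 0], [0, 0, 0, 0, 0], [0, 0, 0, -0.1, 0], [0, 0, 0, -0.2, 0], [0, 0, 0, -0.2, 0], [0, 0, 0, -0.2, 0], [0, 0, 0, 0, 0]]], newtons=60)

```text
time: 12.4
ee_pos: [0.5187, -0.2587, 0.0898]
tcp_rot: [0.001, 0.701, 0.713, 0.0]
contact_force: [0.8, 1.1, -2.0]
finger_gap: 0.0155
gripper_force: 60.0
```

```bash
python3 - <<'E'
from h import *
go([.518,-.246,.081],0.7)
b=save('top','t5'); a=save('scene','s5')
v=np.hstack([cv2.resize(b[190:240,290:350],(400,333),interpolation=cv2.INTER_CUBIC),cv2.resize(a[225:275,180:240],(400,333),interpolation=cv2.INTER_CUBIC)])
cv2.imwrite('pics/c5.png',cv2.cvtColor(v,cv2.COLOR_RGB2BGR))
E
```

```text
t 12.4 pos [ 0.5187 -0.2587  0.0898] ty 1.02 gap 0.0155 F [ 0.8  1.1 -2. ] q [-0.16  0.51  0.66  1.97 -0.43  0.8   0.77]
units now [ 0.424 -0.018  0.293]
yaw units 0.004 units after yaw [ 0.424 -0.02   0.293]
```

View pics/c5.png

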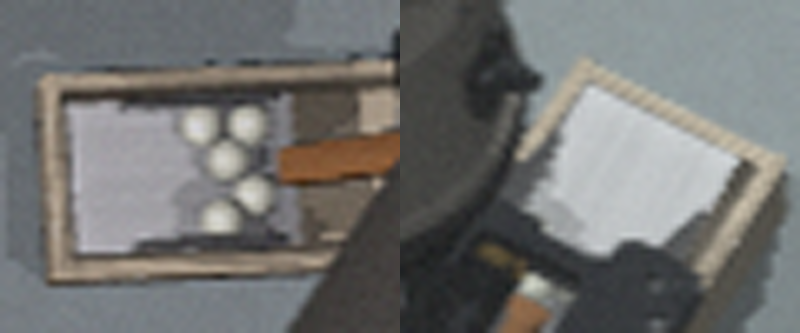

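>>> play_rows(motion=[[[0, -0.1, 0, -0.1, 0], [0, 0, 0, -0.2, 0], [0, 0, 0, -0.35, 0], [0, 0, 0, -0.5, 0], [0, 0, 0, -0.5, 0], [0, 0, 0, -0.5, 0], [0, 0, 0, -0.5, 0], [0, 0, 0, -0.5, 0], [0, 0.1, 0.05, -0.4, 0], [0, 0.2, 0.1, -0.4, 0], [0, 0.3, 0.15, -0.3, 0], [0, 0.4, 0.2, -0.1, 0], [0, 0.5, 0.2, 0, 0], [0, 0.5, 0.2, 0, 0], [0, 0.5, 0.2, 0, 0], [0, 0.5, 0.2, 0, 0], [0, 0.5, 0.2, 0, 0], [0, 0.5, 0.2, 0, 0], [0, 0.5, 0.2, 0, 0], [0, 0.5, 0.1, 0, 0]]])

```text
time: 14.5
ee_pos: [0.5762, -0.1091, 0.2192]
tcp_rot: [0.0, 0.701, 0.713, -0.0]
contact_force: [0.3, -1.2, -2.2]
finger_gap: 0.0154
gripper_force: 60.0
```

```bash
python3 - <<'E'
from h import *
go([.579,-.034,.185],1.0)
E
```

```text
t 14.5 pos [ 0.5762 -0.1091  0.2192] ty 1.02 gap 0.0154 F [ 0.3 -1.2 -2.2] q [-0.51  0.35  0.74  1.85 -0.27  1.05  0.36]
units now [2.502 0.137 1.138]
yaw units 0.0 units after yaw [2.502 0.137 1.139]
```

>>> play_rows(motion=[[[0, 0.4, 0.05, 0, 0], [0, 0.4, 0.05, 0, 0], [0, 0.35, 0.03, 0, 0], [0, 0.3, 0, 0, 0], [0, 0.3, 0, 0, 0], [0, 0.2, 0, 0.1, 0], [0, 0.2, 0, 0.2, 0], [0, 0.1, 0, 0.3, 0], [0, 0.05, 0, 0.3, 0], [0, 0, 0, 0.2, 0], [0, 0, 0, 0, 0], [0, 0, 0, 0, 0]]])

```text
time: 15.7
ee_pos: [0.5783, -0.0418, 0.1861]
tcp_rot: [0.0, 0.701, 0.713, -0.0]
contact_force: [0.9, -0.2, -1.6]
finger_gap: 0.0156
gripper_force: 60.0
```

```bash
python3 - <<'E'
from fit import *
go([.579,-.034,.162],1.0)
b=save('top','t6'); a=save('scene','s6')
v=np.hstack([cv2.resize(b[160:240,180:276],(400,333),interpolation=cv2.INTER_CUBIC),cv2.resize(a[140:240,230:350],(400,333),interpolation=cv2.INTER_CUBIC)])
cv2.imwrite('pics/c6.png',cv2.cvtColor(v,cv2.COLOR_RGB2BGR))
for c in('top','scene'):
    for n,z in(('scoop_lip',.16),('jar_rim',.112),('jar',0)):
        for r in robot.tip_of(c,n)[:1]: print(n,c,round(r['p'],2),np.round(r['at'],1),atz(c,r['at'],z)[:2])
E
```

```text
t 15.7 pos [ 0.5783 -0.0418  0.1861] ty 0.98 gap 0.0156 F [ 0.9 -0.2 -1.6] q [-0.6   0.37  0.71  1.89 -0.29  0.98  0.26]
units now [0.261 0.028 0.805]
yaw units -0.0 units after yaw [0.261 0.028 0.805]
scoop_lip top 0.64 [217.4 188.9] [0.5766 0.093 ]
jar_rim top 0.97 [212.1 193.4] [0.5751 0.1126]
jar top 0.96 [218.6 199. ] [0.5798 0.1088]
scoop_lip scene 0.81 [290.4 162.1] [0.5849 0.0931]
jar_rim scene 0.95 [288.8 166.7] [0.5744 0.1121]
jar scene 0.75 [286.5 195.3] [0.5808 0.1035]
```

View pics/c6.png

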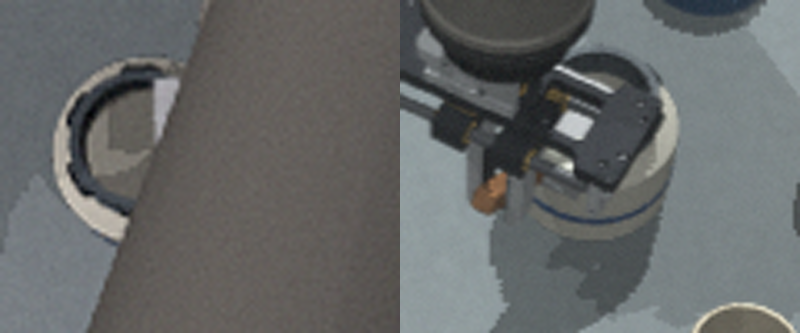

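>>> play_rows(motion=[[[0, 0.1, -0.02, 0.1, 0], [0, 0.1, -0.02, 0.2, 0], [0, 0.06, 0, 0.2, 0], [0, 0, 0, 0.15, 0], [0, 0, 0, 0.1, 0], [0, 0, 0, 0.05, 0], [0, 0, 0, 0, 0]]])

```text
time: 16.8
ee_pos: [0.5772, -0.034, 0.1625]
tcp_rot: [0.0, 0.701, 0.713, 0.0]
contact_force: [-2.3, -0.6, 5.7]
finger_gap: 0.0156
gripper_force: 60.0
```

>>> play_rows(motion=[[[0, 0, 0, 0, 0], [0, 0, 0, 0, 0], [0, 0.113, 0, -0.167, 0], [0, 0.113, 0, -0.167, 0], [0, 0.113, 0, -0.167, 0], [0, 0.113, 0, -0.167, 0], [0, 0, 0, 0, 0]]], newtons=4)

```text
time: 17.5
ee_pos: [0.5771, -0.0191, 0.183]
tcp_rot: [0.0, 0.7, 0.714, 0.001]
contact_force: [-0.0, -0.1, 0.5]
finger_gap: 0.0159
gripper_force: 4.0
```

```bash
python3 - <<'E'
from h import *
go([.579,.045,.234],1.0)
b=save('top','t7'); a=save('scene','s7')
v=np.hstack([cv2.resize(b[160:240,180:276],(400,333),interpolation=cv2.INTER_CUBIC),cv2.resize(a[140:240,230:350],(400,333),interpolation=cv2.INTER_CUBIC)])
cv2.imwrite('pics/c7.png',cv2.cvtColor(v,cv2.COLOR_RGB2BGR))
for c in('top','scene'):
    for n,z in(('scoop_lip',.115),):
        for r in robot.tip_of(c,n)[:1]: print(n,c,round(r['p'],2),np.round(r['at'],1),atz(c,r['at'],z)[:2])
s=robot.get_state(); q=s['ee_pos']
for th in (-.27,-.15,-.05,.1):
    p=q+np.array([0,.127*np.cos(th)-.075*np.sin(th),-.127*np.sin(th)-.075*np.cos(th)])
    print(th,p,proj('scene',p),proj('top',p))
E
```

```text
t 17.5 pos [ 0.5771 -0.0191  0.183 ] ty 1.07 gap 0.0159 F [-0.  -0.1  0.5] q [-0.63  0.37  0.7   1.9  -0.29  0.97  0.22]
units now [ 2.137  0.105 -1.698]
yaw units 0.001 units after yaw [ 2.136  0.101 -1.699]
scoop_lip scene 0.49 [287.1 168.2] [0.5738 0.1041]
-0.27 [0.5767 0.1225 0.1438] [[292.6095 156.1888]] [[206.4901 190.4789]]
-0.15 [0.5767 0.1169 0.127 ] [[291.0046 162.0448]] [[209.6596 191.699 ]]
-0.05 [0.5767 0.1107 0.1136] [[289.4195 167.1279]] [[212.7652 192.6226]]
0.1 [0.5767 0.099  0.0949] [[286.6561 175.0078]] [[218.1204 193.8409]]
```

>>> play_rows(motion=[[[0, 0.07, 0, -0.13, 0], [0, 0.225, 0, -0.233, 0], [0, 0.225, 0, -0.233, 0], [0, 0.225, 0, -0.233, 0], [0, 0.225, 0, -0.233, 0], [0, 0.29, 0, -0.16, 0], [0, 0.29, 0, -0.16, 0], [0, 0.29, 0, -0.16, 0], [0, 0.29, 0, -0.16, 0], [0, 0, 0, 0, 0], [0, 0, 0, 0, 0], [0, 0, 0, 0, 0], [0, 0, 0, 0, 0], [0, 0, 0, 0, 0], [0, 0, 0, 0, 0], [0, 0, 0, 0, 0]]])

```text
time: 19.3
ee_pos: [0.5756, 0.0437, 0.2333]
tcp_rot: [-0.0, 0.701, 0.713, -0.0]
contact_force: [-1.1, 0.2, -0.7]
finger_gap: 0.0157
gripper_force: 4.0
```

```bash
python3 - <<'E'
from h import *
go([.579,.045,.234],1.0)
b=save('top','t8'); a=save('scene','s8')
v=np.hstack([cv2.resize(b[160:240,180:276],(400,333),interpolation=cv2.INTER_CUBIC),cv2.resize(a[120:240,230:374],(400,333),interpolation=cv2.INTER_CUBIC)])
cv2.imwrite('pics/c8.png',cv2.cvtColor(v,cv2.COLOR_RGB2BGR))
for c in('top','scene'):
    for n,z in(('scoop_lip',.1),('ball1',.02)):
        for r in robot.tip_of(c,n)[:6]: print(n,c,round(r['p'],2),np.round(r['at'],1),atz(c,r['at'],z)[:2])
E
```

```text
t 19.3 pos [0.5756 0.0437 0.2333] ty 1.0 gap 0.0157 F [-1.1  0.2 -0.7] q [-0.76  0.31  0.72  1.85 -0.23  1.06  0.06]
units now [ 0.04   0.115 -0.025]
yaw units 0.0 units after yaw [ 0.04   0.115 -0.025]
scoop_lip scene 0.6 [295.  159.2] [0.5737 0.1483]
ball1 scene 0.22 [192.5 291.1] [ 0.522 -0.243]
```

View pics/c8.png

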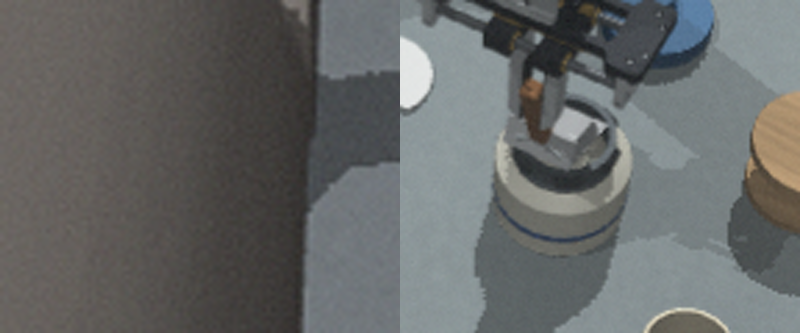

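>>> play_rows(motion=[[[0, 0, 0, 0, 0], [0, 0, 0, 0, 0], [0, 0, 0, -0.2, 0], [0, 0, 0, -0.5, 0], [0, 0, 0, -0.6, 0], [0, 0, 0, -0.6, 0], [0, 0, 0, -0.5, 0], [0, -0.5, -0.1, 0, 0], [0, -0.9, -0.17, 0, 0], [0, -0.9, -0.17, 0, 0], [0, -0.9, -0.17, 0, 0], [0, -0.9, -0.17, 0, 0], [0, -0.9, -0.17, 0, 0], [0, -0.9, -0.17, 0, 0], [0, -0.9, -0.17, 0, 0], [0, -0.9, -0.17, 0, 0], [0, -0.9, -0.17, 0, 0], [0, -0.9, -0.17, 0.3, 0], [0, -0.9, -0.17, 0.3, 0], [0, -0.5, -0.1, 0.3, 0]]], newtons=40)

```text
time: 21.6
ee_pos: [0.5175, -0.2872, 0.2779]
tcp_rot: [0.0, 0.702, 0.712, -0.0]
contact_force: [-0.1, 0.1, -1.5]
finger_gap: 0.0158
gripper_force: 40.0
```

```bash
python3 - <<'E'
from fit import *
go([.518,-.284,.165],1.0)
b=save('top','t9'); a=save('scene','s9')
for c in('top','scene'):
    for n,z in(('scoop_lip',.13),('ball1',.02),('jar_rim',.112)):
        for r in robot.tip_of(c,n)[:6]: print(n,c,round(r['p'],2),np.round(r['at'],1),atz(c,r['at'],z)[:2])
s=robot.get_state(); q=s['ee_pos']
for th in (.3,.6,.8):
    p=q+np.array([0,.127*np.cos(th)-.075*np.sin(th),-.127*np.sin(th)-.075*np.cos(th)])
    print(th,p,proj('scene',p),proj('top',p))
fit('trough',[.519,-.234,1.58],0,cams=('scene',))
fit('jar',[.577,.11,0],0,yaw=False)
v=np.hstack([cv2.resize(b[160:240,180:276],(400,333),interpolation=cv2.INTER_CUBIC),cv2.resize(a[130:355,100:370],(400,333),interpolation=cv2.INTER_CUBIC)])
cv2.imwrite('pics/c9.png',cv2.cvtColor(v,cv2.COLOR_RGB2BGR))
E
```

```text
t 21.6 pos [ 0.5175 -0.2872  0.2779] ty 0.86 gap 0.0158 F [-0.1  0.1 -1.5] q [-0.28  0.32  0.86  1.77 -0.26  1.17  0.68]
units now [0.11  0.019 3.762]
yaw units -0.002 units after yaw [0.108 0.018 3.762]
scoop_lip top 0.64 [339.  209.5] [ 0.5206 -0.2094]
ball1 top 0.53 [204.  196.2] [0.5856 0.1483]
ball1 top 0.45 [208.8 203.9] [0.5629 0.1346]
jar_rim top 0.84 [213.9 193.2] [0.5754 0.1079]
scoop_lip scene 0.54 [196.4 246.4] [ 0.5065 -0.1861]
ball1 scene 0.55 [291.5 175.1] [0.5675 0.1539]
ball1 scene 0.55 [290.8 180.1] [0.5733 0.1389]
jar_rim scene 0.72 [288.7 167.3] [0.575  0.1104]
0.3 [ 0.5197 -0.1843  0.1694] [[200.5141 239.9439]] [[332.1135 207.8601]]
0.6 [ 0.5197 -0.221   0.145 ] [[191.7027 259.099 ]] [[344.9422 208.873 ]]
0.8 [ 0.5197 -0.2488  0.1353] [[184.5789 271.8337]] [[355.047  209.0968]]
trough ['scene'] [0.89] [ 0.5208 -0.2317  1.5727] cost 0.059
jar ['top'] [0.64] [0.5767 0.1101 0.    ] cost 0.071
jar ['scene'] [0.75] [0.5764 0.1117 0.    ] cost 0.088
jar ['top', 'scene'] [0.64, 0.75] [0.577  0.1106 0.    ] cost 0.08
```

View pics/c9.png

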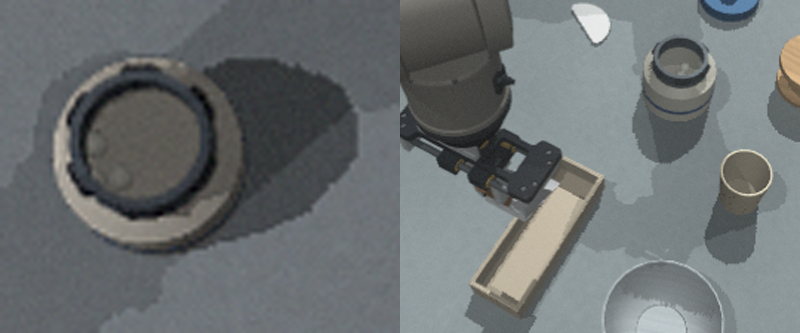

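>>> play_rows(motion=[[[0, -0.07, 0.015, 0.6, 0], [0, -0.07, 0.015, 0.7, 0], [0, -0.07, 0.015, 0.7, 0], [0, -0.07, 0.015, 0.7, 0], [0, -0.07, 0.015, 0.6, 0], [0, -0.07, 0.015, 0.6, 0], [0, -0.07, 0.015, 0.5, 0], [0, -0.07, 0.015, 0.3, 0], [0, 0, 0, 0, 0]]])

```text
time: 23.05
ee_pos: [0.5228, -0.3009, 0.1364]
tcp_rot: [-0.001, 0.701, 0.713, -0.0]
contact_force: [0.4, 0.4, -0.6]
finger_gap: 0.0154
gripper_force: 40.0
```

```bash
python3 - <<'E'
from fit import *
go([.521,-.349,.082],1.0)
for c in('top','scene'):
    robot.capture(c)
    for n,z in(('scoop_lip',.01),('scoop_grip',.13),('ball1',.02)):
        for r in robot.tip_of(c,n)[:6]: print(n,c,round(r['p'],2),np.round(r['at'],1),atz(c,r['at'],z)[:2])
E
```

```text
t 23.05 pos [ 0.5228 -0.3009  0.1364] ty 1.01 gap 0.0154 F [ 0.4  0.4 -0.6] q [-0.15  0.5   0.75  1.88 -0.42  0.92  0.82]
units now [-1.602 -0.087  1.814]
yaw units 0.0 units after yaw [-1.601 -0.089  1.814]
scoop_lip top 0.63 [330.5 212.7] [ 0.5289 -0.2108]
scoop_grip top 0.63 [381.3 206.1] [ 0.5259 -0.318 ]
ball1 top 0.53 [206.8 192.5] [0.5961 0.1402]
ball1 top 0.43 [207.8 199.8] [0.5749 0.1374]
scoop_lip scene 0.6 [202.2 281. ] [ 0.5245 -0.2087]
scoop_grip scene 0.69 [168.2 292.6] [ 0.5149 -0.3008]
scoop_grip scene 0.61 [322.4 124.2] [0.5911 0.2597]
ball1 scene 0.55 [294.2 174.8] [0.5732 0.1584]
ball1 scene 0.36 [290.3 181.5] [0.5742 0.1343]
```

>>> play_rows(motion=[[[0, 0, 0, 0, 0], [0, -0.1, 0, 0.2, 0], [0, -0.22, -0.02, 0.2, 0], [0, -0.22, -0.02, 0.2, 0], [0, -0.22, -0.02, 0.2, 0], [0, -0.22, 0, 0.2, 0], [0, -0.15, 0, 0.2, 0], [0, -0.15, 0, 0.2, 0], [0, -0.15, 0, 0.2, 0], [0, -0.15, 0, 0.18, 0], [0, 0, 0, 0, 0], [0.5, 0, 0, 0, 0], [0.5, 0, 0, 0, 0], [0.5, 0, 0, 0, 0], [0.5, 0, 0, 0, 0], [0.5, 0, 0, -0.3, 0], [0.5, 0, 0, -0.7, 0], [0.5, 0, 0, -0.9, 0], [0.5, 0, 0, -0.9, 0], [0.5, 0, 0, -0.9, 0]]], newtons=4)

```text
time: 25.45
ee_pos: [0.5221, -0.3484, 0.1967]
tcp_rot: [0.0, 0.701, 0.713, -0.0]
contact_force: [0.3, -0.1, -0.4]
finger_gap: 0.047
gripper_force: 0.0
```

```bash
python3 - <<'E'
from fit import *
go([.562,.351,.25],None)
for c in('top','scene'):
    robot.capture(c)
    for n,z in(('scoop_lip',.006),('scoop_grip',.081),('scoop',.006),('ball1',.017),('cap_knob',.037),('jar_rim',.112)):
        for r in robot.tip_of(c,n)[:6 if n=='ball1' else 1]: print(n,c,round(r['p'],2),np.round(r['at'],1),atz(c,r['at'],z)[:2])
fit('trough',[.519,-.234,1.58],0,cams=('scene',))
E
```

```text
t 25.45 pos [ 0.5221 -0.3484  0.1967] ty 1.0 gap 0.047 F [ 0.3 -0.1 -0.4] q [-0.09  0.47  0.79  1.78 -0.38  1.05  0.85]
units now [23.287  1.739 -1.781]
scoop_lip top 0.92 [337.2 214.7] [ 0.5231 -0.2305]
scoop_grip top 0.89 [390.3 207.9] [ 0.5274 -0.3587]
scoop top 0.74 [352.9 216.1] [ 0.5176 -0.2754]
ball1 top 0.53 [205.  195.7] [0.5875 0.1459]
ball1 top 0.36 [206.7 199.7] [0.5758 0.141 ]
cap_knob top 0.88 [130.1 205.2] [0.5627 0.3567]
jar_rim top 0.57 [215.4 190.9] [0.5814 0.104 ]
scoop_lip scene 0.93 [196.9 286.8] [ 0.5206 -0.2254]
scoop_grip scene 0.84 [156.6 324.8] [ 0.5177 -0.3564]
scoop scene 0.62 [154.7 323. ] [ 0.4871 -0.3414]
ball1 scene 0.53 [292.3 176.5] [0.5706 0.153 ]
ball1 scene 0.52 [291.  179.1] [0.5715 0.1439]
cap_knob scene 0.96 [322.5 119.9] [0.5597 0.3527]
trough ['scene'] [0.88] [ 0.5208 -0.2319  1.5846] cost 0.024
```

>>> play_rows(motion=[[[0.6, 0.5, 0, -0.3, 0], [0.6, 1, 0.08, 0, 0], [0.6, 1, 0.08, 0, 0], [0.6, 1, 0.08, 0, 0], [0.6, 1, 0.08, 0, 0], [0.6, 1, 0.08, 0, 0], [0.6, 1, 0.08, 0, 0], [0.6, 1, 0.08, 0, 0], [0.6, 1, 0.08, 0, 0], [0.6, 1, 0.08, 0, 0], [0.6, 1, 0.08, 0, 0], [0.6, 1, 0.08, 0, 0], [0.6, 1, 0.08, 0, 0], [0.6, 1, 0.08, 0, 0], [0.6, 1, 0.08, 0, 0], [0.6, 1, 0.08, 0, 0], [0.6, 1, 0.08, 0, 0], [0.6, 1, 0.08, 0, 0], [0.6, 1, 0.08, 0, 0], [0.6, 0.6, 0.08, 0, 0]]])

```text
time: 28.2
ee_pos: [0.5575, 0.2279, 0.2037]
tcp_rot: [-0.0, 0.7, 0.714, 0.0]
contact_force: [-0.4, -0.3, 0.2]
finger_gap: 0.0561
gripper_force: 0.0
```

```bash
python3 - <<'E'
from fit import *
go([.562,.352,.05],1)
for c in('top','scene'):
    robot.capture(c)
    for n,z in(('scoop',.006),('ball1',.017),('cap_knob',.037),('jar_rim',.112)):
        for r in robot.tip_of(c,n)[:6 if n=='ball1' else 1]: print(n,c,round(r['p'],2),np.round(r['at'],1),atz(c,r['at'],z)[:2])
fit('trough',[.519,-.234,1.58],0)
fit('scoop',[.52,-.27,1.58],.006)
fit('jar',[.577,.11,0],0,yaw=False)
fit('cap',[.562,.352,0],0,yaw=False)
E
```

```text
t 28.2 pos [0.5575 0.2279 0.2037] ty 1.14 gap 0.0561 F [-0.4 -0.3  0.2] q [-1.04  0.39  0.71  1.83 -0.3   1.03 -0.2 ]
units now [4.133 0.234 5.125]
yaw units 0.002 units after yaw [4.135 0.224 5.124]
scoop top 0.79 [352.1 214.4] [ 0.5226 -0.2734]
ball1 top 0.46 [207.9 202.6] [0.5673 0.1376]
ball1 top 0.45 [204.1 192.8] [0.5961 0.1485]
cap_knob top 0.64 [257.2 138. ] [ 0.7489 -0.0084]
jar_rim top 0.93 [213.8 192.9] [0.5762 0.1082]
scoop scene 0.57 [189.3 302. ] [ 0.5259 -0.2642]
ball1 scene 0.49 [289.7 178.7] [0.568  0.1433]
ball1 scene 0.44 [292.5 172.6] [0.5653 0.1644]
ball1 scene 0.29 [320.5 130.3] [0.566  0.3326]
cap_knob scene 0.74 [323.7 120. ] [0.5627 0.3541]
jar_rim scene 0.86 [289.5 168. ] [0.5777 0.1096]
trough ['top'] [0.68] [ 0.52   -0.2319  1.5867] cost 0.043
trough ['scene'] [0.8] [ 0.5204 -0.2309  1.5859] cost 0.03
trough ['top', 'scene'] [0.68, 0.8] [ 0.5202 -0.2314  1.5855] cost 0.037
scoop ['top'] [0.59] [ 0.521  -0.2692  1.5912] cost 0.109
scoop ['scene'] [0.92] [ 0.5173 -0.2698  1.653 ] cost 0.176
scoop ['top', 'scene'] [0.59, 0.92] [ 0.5199 -0.2691  1.6019] cost 0.148
jar ['top'] [0.67] [0.576  0.1096 0.    ] cost 0.081
jar ['scene'] [0.75] [0.5759 0.1118 0.    ] cost 0.069
jar ['top', 'scene'] [0.67, 0.75] [0.5766 0.11   0.    ] cost 0.076
cap ['top'] [0.47] [0.6005 0.3846 0.    ] cost 0.982
cap ['scene'] [0.98] [0.5616 0.3523 0.    ] cost 0.137
cap ['top', 'scene'] [0.47, 0.98] [0.5618 0.3523 0.    ] cost 0.56
```

>>> play_rows(motion=[[[0.6, 0.8, 0.045, 0, 0], [0.6, 0.85, 0.045, 0, 0], [0.6, 0.85, 0.045, 0.3, 0], [0.6, 0.85, 0.045, 0.5, 0], [0.6, 0.7, 0.045, 0.5, 0], [0.6, 0.05, 0, 0.7, 0], [0.6, 0, 0, 0.8, 0], [0.6, 0, 0, 0.8, 0], [0.6, 0, 0, 0.8, 0], [0.6, 0, 0, 0.5, 0], [0.6, 0, 0, 0.25, 0], [0.6, 0, 0, 0.05, 0], [0.6, 0, 0, 0, 0]]], newtons=10)

```text
time: 30.4
ee_pos: [0.5626, 0.3486, 0.0485]
tcp_rot: [0.0, 0.701, 0.713, 0.0]
contact_force: [0.2, -0.1, 0.8]
finger_gap: 0.0561
gripper_force: 0.0
```

```bash
python3 - <<'E'
from fit import *
go([.562,.352,.0465],1)
E
```

```text
t 30.4 pos [0.5626 0.3486 0.0485] ty 1.01 gap 0.0561 F [ 0.2 -0.1  0.8] q [-1.05  0.67  0.56  1.79 -0.47  0.82 -0.24]
units now [ 0.113 -0.019  0.067]
yaw units 0.0 units after yaw [ 0.113 -0.019  0.067]
```

>>> play_rows(motion=[[[0.2, 0.1, 0, 0.03, 0], [0.2, 0, 0, 0, 0], [0.2, 0, 0, 0, 0], [0.2, 0, 0, 0, 0], [0.2, 0, 0, 0, 0], [0.6, 0, 0, 0, 0], [0.6, 0, 0, 0, 0], [0.6, 0, 0, 0, 0], [0.6, 0, 0, 0, 0.091], [0.6, 0, 0, 0, 0.091], [0.6, 0, 0, 0, 0.091], [0.6, 0, 0, 0, 0.091], [0.6, 0, 0, 0, 0.091], [0.6, 0, 0, 0, 0.091], [0.6, 0, 0, 0, 0.091], [0.6, 0, 0, 0, 0.091], [0.6, 0, 0, 0, 0.091], [0.6, 0, 0, 0, 0.091], [0.6, 0, 0, 0, 0.09]]], newtons=10)

```text
time: 32.3
ee_pos: [0.5621, 0.3515, 0.0469]
tcp_rot: [0.0, 1.0, 0.006, -0.0]
contact_force: [-0.4, -0.3, 0.8]
finger_gap: 0.0563
gripper_force: 0.0
```

```bash
python3 - <<'E'
from fit import *
go([.562,.352,.0465],-89)
E
```

```text
t 32.3 pos [0.5621 0.3515 0.0469] ty -89.31 gap 0.0563 F [-0.4 -0.3  0.8] q [-1.28  0.83  0.94  1.8  -0.82  0.96 -1.54]
units now [-0.004 -0.015  0.014]
yaw units -0.003 units after yaw [-0.004 -0.015  0.014]
```

>>> play_rows(motion=[[[0, 0, 0, 0, 0], [0, 0, 0, 0, 0], [0, 0, 0, 0, 0], [0, 0, 0, 0, 0], [0, 0, 0, 0, 0], [0, 0, 0, -0.3, 0], [0, 0, 0, -0.6, 0], [0, 0, 0, -0.8, 0], [0, 0, 0, -0.9, 0], [0, 0, 0, -0.9, 0], [0, 0, 0, -0.9, 0], [0, 0, 0, -0.6, 0], [0, 0, 0, 0, 0]]], newtons=60)

```text
time: 33.6
ee_pos: [0.5632, 0.3517, 0.2]
tcp_rot: [-0.001, 1.0, 0.009, 0.001]
contact_force: [0.5, 0.2, -2.7]
finger_gap: 0.0289
gripper_force: 60.0
```

```bash
python3 - <<'E'
from fit import *
go([.5765,.1105,.19],-89.3)
for c in('top','scene'):
    robot.capture(c)
    for n,z in(('cap_knob',.186),):
        for r in robot.tip_of(c,n)[:1]: print(n,c,round(r['p'],2),np.round(r['at'],1),atz(c,r['at'],z)[:2])
fit('cap',[.562,.351,0],.146,yaw=False,cams=('scene',))
for c in('top','scene'): print([ (round(r['p'],2),np.round(r['at']),atz(c,r['at'],.017)[:2]) for r in robot.tip_of(c,'ball1')[:6]])
E
```

```text
t 33.6 pos [0.5632 0.3517 0.2   ] ty -88.98 gap 0.0289 F [ 0.5  0.2 -2.7] q [-1.37  0.68  1.11  1.7  -0.66  1.18 -1.64]
units now [0.299 8.048 0.316]
yaw units 0.004 units after yaw [0.344 8.045 0.334]
cap_knob top 0.63 [109.9 193.9] [0.5668 0.3533]
cap_knob scene 0.6 [275.7 355.3] [ 0.7669 -0.3154]
cap ['scene'] [0.55] [0.5609 0.3532 0.    ] cost 0.207
[(0.47, array([204., 194.]), array([0.5914, 0.1473])), (0.41, array([208., 202.]), array([0.5698, 0.1358]))]
[(0.56, array([291., 172.]), array([0.5611, 0.1627])), (0.56, array([290., 178.]), array([0.5676, 0.1475]))]
```

>>> play_rows(motion=[[[0, 0, 0.3, 0, 0], [0, 0.03, 0.6, 0, 0], [0, 0.03, 0.8, 0, 0], [0, 0.03, 0.9, 0, 0], [0, 0.03, 0.9, 0, 0], [0, 0.03, 0.9, 0, 0], [0, 0.03, 0.9, 0, 0], [0, 0.03, 0.9, 0, 0], [0, 0.03, 0.8, 0, 0], [0, 0.03, 0.6, 0, 0], [0, 0.03, 0.4, 0, 0], [0, 0, 0.05, 0, 0], [0, 0, 0, 0, 0], [0, 0, 0, 0, 0]]])

```text
time: 35.35
ee_pos: [0.5754, 0.1112, 0.1968]
tcp_rot: [-0.0, 1.0, 0.01, -0.0]
contact_force: [0.1, 0.0, -2.2]
finger_gap: 0.029
gripper_force: 60.0
```

```bash
python3 - <<'E'
from fit import *
go([.577,.1103,.165],-89.3)
E
```

```text
t 35.35 pos [0.5754 0.1112 0.1968] ty -88.91 gap 0.029 F [ 0.1  0.  -2.2] q [-1.13  0.55  1.15  1.88 -0.57  1.09 -1.3 ]
units now [0.052 0.032 1.061]
yaw units 0.004 units after yaw [0.052 0.031 1.061]
```

>>> play_rows(motion=[[[0, 0.05, 0.03, 0.2, 0], [0, 0, 0, 0.3, 0], [0, 0, 0, 0.3, 0], [0, 0, 0, 0.2, 0], [0, 0, 0, 0.1, 0], [0, 0, 0, 0.1, 0], [0, 0, 0, 0.1, 0], [0, 0, 0, 0, 0], [0, 0, 0, 0, 0]]])

```text
time: 36.25
ee_pos: [0.5771, 0.1093, 0.1581]
tcp_rot: [-0.0, 1.0, 0.009, 0.0]
contact_force: [-0.5, -0.3, -0.7]
finger_gap: 0.0296
gripper_force: 60.0
```

```bash
python3 - <<'E'
from fit import *
go([.577,.1103,.139],-89.3)
print(robot.get_state()['moment'])
robot.capture('top');robot.capture('scene')
fit('jar',[.577,.11,0],0,yaw=False)
E
```

```text
t 36.25 pos [0.5771 0.1093 0.1581] ty -88.98 gap 0.0296 F [-0.5 -0.3 -0.7] q [-1.08  0.59  1.09  1.91 -0.62  1.02 -1.26]
units now [-0.002 -0.033  0.638]
yaw units 0.004 units after yaw [-0.003 -0.033  0.638]
[-0.0646  0.1874 -0.0237]
jar ['top'] [0.68] [0.5408 0.0874 0.    ] cost 0.811
jar ['scene'] [0.61] [0.5773 0.1108 0.    ] cost 0.532
jar ['top', 'scene'] [0.68, 0.61] [0.5761 0.1114 0.    ] cost 0.673
```

Press down slowly through the tabs.

>>> play_rows(motion=[[[0, 0, -0.03, 0.05, 0], [0, 0, 0, 0.07, 0], [0, 0, 0, 0.07, 0], [0, 0, 0, 0.07, 0], [0, 0, 0, 0.07, 0], [0, 0, 0, 0, 0]]])

```text
time: 37.05
ee_pos: [0.5767, 0.1104, 0.1477]
tcp_rot: [0.0, 1.0, 0.009, -0.0]
contact_force: [-0.1, 0.8, -5.0]
finger_gap: 0.029
gripper_force: 60.0
```

>>> play_rows(motion=[[[0, 0, 0, 0.07, 0], [0, 0, 0, 0.07, 0], [0, 0, 0, 0.07, 0], [0, 0, 0, 0.07, 0], [0, 0, 0, 0, 0]]])

```text
time: 37.55
ee_pos: [0.5771, 0.1101, 0.1401]
tcp_rot: [-0.0, 1.0, 0.009, 0.0]
contact_force: [-4.7, 0.7, 7.5]
finger_gap: 0.029
gripper_force: 60.0
```

>>> play_rows(motion=[[[0, 0, 0, 0.05, 0], [0, 0, 0, 0.05, 0], [0, 0, 0, 0, 0]]])

```text
time: 37.85
ee_pos: [0.578, 0.1101, 0.1395]
tcp_rot: [-0.001, 1.0, 0.009, 0.001]
contact_force: [-17.8, 2.5, 54.0]
finger_gap: 0.029
gripper_force: 60.0
```

>>> play_rows(motion=[[[0, 0, 0, -0.02, 0], [0, 0, 0, -0.02, 0], [0, 0, 0, 0, 0], [0, 0, 0, 0, 0]]])

```text
time: 38.25
ee_pos: [0.5779, 0.1101, 0.1396]
tcp_rot: [-0.001, 1.0, 0.009, 0.001]
contact_force: [-9.7, 1.8, 29.8]
finger_gap: 0.0292
gripper_force: 60.0
```

```bash
python3 - <<'E'
from fit import *
go([.577,.1103,.139],-89.3)
print(robot.get_state()['moment'],robot.get_state()['gripper_force'])
robot.capture('scene')
M['jar']=M['jar'][:1]
fit('cap',[.577,.1105,0],.093,yaw=False,cams=('scene',))
for z in(.093,.1,.107): print(z,1-0,end=' ');fit('cap',[.577,.1105,0],z,yaw=False,cams=('scene',))
E
```

```text
t 38.25 pos [0.5779 0.1101 0.1396] ty -89.01 gap 0.0292 F [-9.7  1.8 29.8] q [-1.06  0.61  1.07  1.93 -0.65  0.99 -1.25]
units now [-0.028 -0.007  0.02 ]
yaw units 0.003 units after yaw [-0.028 -0.007  0.02 ]
[ 0.274   2.445  -0.0698] 60.01672625541687
cap ['scene'] [0.91] [0.5786 0.1102 0.    ] cost 0.365
0.093 1 cap ['scene'] [0.91] [0.5786 0.1102 0.    ] cost 0.365
0.1 1 cap ['scene'] [0.91] [0.5805 0.1048 0.    ] cost 0.374
0.107 1 cap ['scene'] [0.91] [0.5821 0.1019 0.    ] cost 0.382
```

>>> play_rows(motion=[[[0, -0.02, 0, 0, 0], [0, 0, 0, 0, 0], [0, 0, 0, 0, 0]]])

```text
time: 38.8
ee_pos: [0.5778, 0.1101, 0.1396]
tcp_rot: [-0.001, 1.0, 0.009, 0.001]
contact_force: [-5.8, 0.8, 24.6]
finger_gap: 0.0291
gripper_force: 60.0
```

```bash
python3 -c "
from cell import robot
print(robot.finish_job())"
```

```text
the job is handed in; nothing more can be done
None
```

I handed in the job at about 39 s: the cap is clicked home on the jar, still gripped at 60 N and pressed down with about 25 N, and the scoop is back in the trough. I scooped all five balls and saw at least three in the jar; none showed in the trough or on the slab. `finish_job` returned no verdict.

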